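# Wedge the retaining clip off the slicer's guide rod

### The arm

A 6-joint arm with a two-finger parallel gripper is mounted at the origin on the work surface. World frame = base frame: x ahead of the robot, y to its left, z up, the work surface at z = 0. Lengths are in mm, angles in rad, forces in N, time in s.
With the tool pointing down it reaches from about 325 to 900 mm from the base axis. Payload 6.1 kg.
Tool frame: the origin (TCP) lies between the finger pads; the fingertips stand 25 mm ahead of it and the grasp point (between the pads) lies 6 mm ahead of it; z points along the fingers, y is the line along which they close (so a half turn about z gives the same grasp; the last joint's range is limited). The gripper opens to 85 mm and grips with 20 to 120 N. Pads are 22 mm wide; open, the fingers measure 114 mm over their backs; the gripper's body (76 mm by 85 mm) begins 54 mm behind the grasp point. The pads swing forward as they close: fully open they stand 13 mm farther back than shut.
Start: joints at [1.17, 0.22, 1.526, -0, 1.395, -0.126], TCP at [169.595, 601.542, 218] pointing down, gripper open.
Joint ranges: [-2.98, 2.98], [-0.91, 2.08], [0.09, 2.57], [-1.24, 4.39], [0.2, 2.65], [-2.68, 2.68]. Speed limits (rad/s): [2.57, 2.57, 3.01, 3.14, 3.14, 3.14].

### API

Orientations are given as a unit quaternion [x, y, z, w].
In Python, from bench import robot gives the robot as it stands.
- The arm moves only by the shell command python3 -m jog 'ROWS' [FORCE]. ROWS is JSON, a list of rows, each a list of 7 numbers: the shift along the tool's x, y, z in mm, then the turn, a rotation vector about the tool's x, y, z in degrees, then the finger opening in mm, from 0 to 85.4. A call has 1 to 20 rows; each row is the pose to reach, as a shift and turn from the pose commanded when the call began, along the tool's axes at that moment; what a row does not reach only later rows make up. A row lasts 1/8 s, in which the tool goes at most 62.5 mm and 10.7 degrees, less where a joint would pass 70% of its speed; a pose out of reach is approached as far as the arm can. A call with a gripper value outside its range is refused whole. The fingers move at their own pace and stop on an object; FORCE is the grip in N (left out, the last holds). Time passes only in rows, so rows that repeat a pose let the fingers close. It gives the time, the measured TCP pose, the force, the opening and the grip force at its end, in the units of the state.
- robot.state(): the state, without advancing time (a new reading comes with each control period).
- robot.grab_frame(name): name is "scene" or "side" or "wrist"; returns the picture (384x512x3 uint8, red, green, blue); there is no depth.
- robot.camera_params(name): a dict with "intrinsics" (3x3 intrinsics, pixels), "world_to_cam" (4x4, takes a point from world to camera coordinates); the wrist camera has in their place "mount" (4x4, takes a point from camera to tool coordinates, whose origin is the TCP and whose axes are the flange's). Camera axes: x right, y up, looking along -z (the intrinsics and any distortion apply to the point x, -y, -z); pixel columns grow to the right and rows downward; lengths in mm; the calibration is good to about 2 mm. A picture is of the moment at which its call begins: read the wrist's pose just before it. camera_params takes no time and is no camera call.
- robot.close_job(): hands the job in; it is judged then, once.
Trained networks look in the newest picture that a camera, given by its name, has taken for a name from the list of things; names that differ only in an ending like _2 or _b are one class to them, and where a whole thing is asked for, a point or a joint stands for the part that bears it (a point fixed in the world has none). Each returns a list of dicts, best first, with "score" (0 to 1); they miss things now and then, are a little off and sometimes report something else, mostly with a low value. They report only what shows in the picture. A call takes as long as a camera call. They do not tell look-alikes from the thing itself.
- robot.look_for(camera, target): "xyz" ([x, y, z] in mm, in the coordinates of the camera as it stood for that picture, good to about 4 mm: the middle of the surface that is visible of it).
- robot.silhouettes(camera, target): "mask" (384x512 bool, what is visible of it).
- robot.place_of(camera, target): "xyz" ([x, y, z] in mm, in the coordinates of the camera as it stood for that picture, good to about 4 mm: a listed point, or the origin of a listed thing).
The state is a dict: "clock": time; "qpos": joint angles; "joint_vel": joint speeds; "joint_efforts": joint torques, N m; "tcp_pos": TCP position; "eef_rot": TCP orientation; "wrist_force": force on the tool from outside, world axes, zero at the start; "torque": the same for the moment, N m; "gripper_width": finger opening in mm; "grip_force": force on a finger pad.
Only numpy, scipy, OpenCV 4.12 (cv2) and the standard library are available. Lean on these libraries where they do the work, as an engineer would, in place of code of your own. Each camera call takes 0.05 s, during which the arm holds its last target. There are 200 camera calls.

### The job

The slicer's guide rod stands in its cleaning stand. Slide the held nylon wedge along the stand's deck and under the spring clip until the clip is spread and rides up off the rod (do not pull or pry it off with the fingers), then lay the freed clip in the shallow metal parts tray; the wedge may stay on the stand or be put down on the counter.

Things in the scene. Friction and masses are not known exactly. Their poses are not given: they have to be found in the camera images.
- stand: Fixed white plastic stand, base 260 x 80 x 12 mm (x -110 to 150), holding a slick polished steel rod, 24 mm diameter, along x, axis 42 mm up, top 54 mm up. Origin: on the counter, straight under the seated clip. x: along the rod, the way the wedge is to be pushed; z up. End block x 117 to 142, 60 mm high.
- deck (a point): Middle of the stand's flat deck, 65 (x) x 50 (y) mm, 54 mm above the counter, flush with the rod's top, at x -100 to -35 of the stand. The wedge slides on it along the stand's x, over the rod, under the clip. Axes as the stand's.
- slot (a point): Middle of the slot between two upright aluminium cheeks just behind the clip, at the rod's top. Cheeks: stand's x 10.5 to 24.5, y 10 to 17 to each side, up to 94 mm above the counter. They stop the clip from moving along; the wedge's nose passes through the 20 mm wide slot.
- clip_center (a point): Centre of the bridge plate, 18 (x, along the rod) x 40 (y) x 4 mm, of the loose dark steel spring clip (46 g). Seated: 61 mm above the counter, underside 5 mm above the rod. 5 to 10 N lift it; after 11 mm it springs up; fully off, this point is about 82 mm up, the clip astride the wedge. Then grip the bridge across its 40 mm, across the rod.
- clip_lips (a point): Point midway between the clip's two leg lips, 29.6 mm under the bridge's centre. The sprung legs, 37 mm apart outside, hook under the rod with these lips, 16 mm apart, and reach 33 mm below the bridge's centre; the legs spread outwards but do not fold inwards. Under the bridge the opening is 19 mm wide.
- wedge_grip (a point): Centre of the handle, 75 (x) x 20 (y) x 32 (z) mm, of the loose grey nylon wedge (about 90 g), 16 mm above its flat underside; it lies as it is used; x points to the nose. In front a level land 12 mm wide, 26 mm high, x 37.5 to 72.5, then the taper. Pushing takes about 5 to 10 N. With this point at the stand's x = -55 mm the clip is fully off and sits on the land.
- wedge_nose (a point): Tip of the wedge's nose, at its underside, 142.5 mm ahead of the handle's centre; 3 mm high and 8 mm wide here, tapering up over 70 mm to the 26 mm high, 12 mm wide land.
- tray: Fixed shallow aluminium parts tray, open on top, 150 (x) x 190 (y) x 35 mm high, walls and floor 4 mm; origin on the counter under its centre.
Not all that is in view belongs to the job. Of the things shaped like the part that bears clip_center, the dark steel one is meant.

How it is judged:
By the outcome, as a careful person would: the job done as asked, in the order asked, and still so for the second after the job is handed in, with the robot touching nothing.
It also fails if it takes over 61 s, if anything falls off the work surface, if the arm or the gripper's body presses on something with over 40 N, if the wrist force passes 120 N, or if a joint passes its speed limit or range.

## Working session

There is one attempt and no reset: what is moved stays moved. The work goes in short steps, Python scripts to look and compute and a shell command to move; the robot and the scene stay as the last step left them, time stands still between calls to the robot, and variables do not carry over. Pictures are saved under pics/ and viewed, at most 10 in all, crops included, and the job is handed in when it is done.

```bash
ls; mkdir -p pics; cat > h.py <<'E'
import numpy as np, cv2
from scipy.spatial.transform import Rotation as R
from bench import robot
def T():
    s=robot.state(); M=np.eye(4); M[:3,:3]=R.from_quat(s["eef_rot"]).as_matrix(); M[:3,3]=s["tcp_pos"]; return M
def c2w(cam):
    p=robot.camera_params(cam)
    return T()@np.array(p["mount"]) if cam=="wrist" else np.linalg.inv(np.array(p["world_to_cam"]))
def save(cam,name):
    M=c2w(cam); f=robot.grab_frame(cam); cv2.imwrite("pics/"+name,f[:,:,::-1]); return f,M
def find(cam,M,t,fn="place_of"):
    out=[]
    for d in getattr(robot,fn)(cam,t):
        w=(M@np.append(d["xyz"],1))[:3]; out.append(w); print(cam,t,fn,round(d["score"],2),w.round(1))
    return out
def pix(cam,M,w):
    K=np.array(robot.camera_params(cam)["intrinsics"]); c=np.linalg.inv(M)@np.append(w,1)
    u=K@np.array([c[0],-c[1],-c[2]]); return (u[:2]/u[2]).round(0)
E
python3 - <<'E'
from h import *
s=robot.state(); print(s["clock"],s["tcp_pos"],s["eef_rot"],s["gripper_width"])
ims=[]
for cam in ["scene","side"]:
    f,M=save(cam,cam+"0.png"); ims.append(f)
    for t in ["stand","deck","slot","clip_center","wedge_grip","wedge_nose","tray"]:
        for w in find(cam,M,t): print("   ",pix(cam,M,w))
for c in("scene","side"):print(robot.camera_params(c).keys())
E
```

```text
pics
0.0 [169.36875523 600.9426531  216.88468021] [ 1.36996623e-01  9.90571023e-01 -9.54260582e-04 -2.52555767e-04] 85.56322362670033
scene stand place_of 0.89 [605.8   2.4  -4.7]
scene stand place_of 0.45 [608.3   3.3  60. ]
    [272. 210.]
    [274. 200.]
scene deck place_of 0.8 [592.3 -61.   51.8]
    [255. 214.]
scene slot place_of 0.71 [606.3  23.4  55.9]
    [278. 195.]
scene clip_center place_of 0.66 [490.8 103.4  31.8]
scene clip_center place_of 0.63 [609.    2.7  61. ]
scene clip_center place_of 0.63 [ 654.5 -167.8   31.1]
scene clip_center place_of 0.55 [488.9   4.6  31.3]
    [262. 160.]
    [274. 200.]
    [248. 261.]
    [241. 182.]
scene wedge_grip place_of 0.94 [528.9 329.5  12.5]
    [314. 125.]
scene wedge_nose place_of 0.66 [6.703e+02 3.128e+02 4.000e-01]
    [348. 152.]
scene tray place_of 0.75 [ 488.1 -328.7   -7.1]
    [160. 274.]
side stand place_of 0.83 [6.051e+02 4.700e+00 2.000e-01]
    [256. 213.]
side deck place_of 0.9 [596.8 -60.5  54.2]
side deck place_of 0.31 [609.3  23.8  51.5]
    [264. 210.]
    [255. 191.]
side slot place_of 0.79 [609.4  23.3  53. ]
    [255. 190.]
side clip_center place_of 0.74 [490.5   5.3  33.6]
side clip_center place_of 0.67 [ 658.2 -166.7   36.4]
side clip_center place_of 0.56 [496.1 103.8  33.4]
side clip_center place_of 0.5 [604.3   5.3  60.6]
    [209. 212.]
    [313. 239.]
    [200. 190.]
    [256. 192.]
side wedge_grip place_of 0.65 [530.7 333.8  13.9]
    [193. 156.]
side wedge_nose place_of 0.8 [673.  317.7  -4.3]
    [239. 156.]
side tray place_of 0.86 [ 493.1 -328.5   -1.3]
    [270. 346.]
dict_keys(['intrinsics', 'world_to_cam'])
dict_keys(['intrinsics', 'world_to_cam'])
```

View pics/scene0.png

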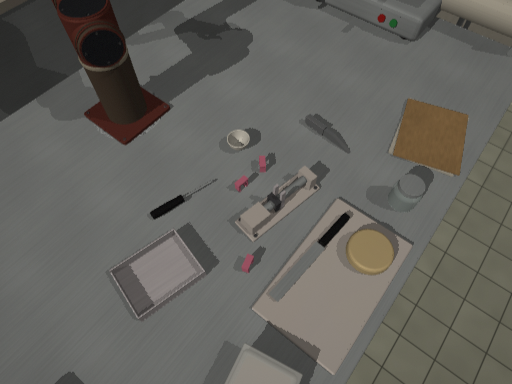

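View pics/side0.png

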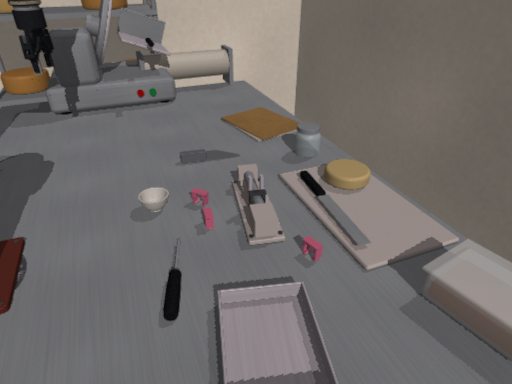

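The scene picture shows four clip-like things: pink at scene pixels (262,160), (241,182) and (248,261), and a dark one on the rod at (274,200). The dark one, seated in the stand, fits the description, and I'll check it in a crop. The wedge is at (325,130) and the tray at (157,272). The side picture agrees.

```bash
cat >> h.py <<'E'
def go(pos,yaw_y):
    """tool shift (mm) and turn (deg) to a tool-down pose: TCP pos, tool-y yaw in deg"""
    M=T(); a=np.radians(yaw_y); y=np.array([np.cos(a),np.sin(a),0]); z=np.array([0,0,-1.])
    G=np.column_stack([np.cross(y,z),y,z])
    d=M[:3,:3].T@(np.array(pos)-M[:3,3]); r=R.from_matrix(M[:3,:3].T@G).as_rotvec(degrees=True)
    print("GO",d.round(1),r.round(1))
E
python3 - <<'E'
from h import *
im=cv2.imread("pics/scene0.png")[140:275,220:330]
cv2.imwrite("pics/crop.png",cv2.resize(im,None,fx=4,fy=4,interpolation=cv2.INTER_CUBIC))
go([580,325,230],-96.4)
E
```

```text
GO [-470.  -154.8  -12. ] [  0.   -0.  170.7]
```

View pics/crop.png

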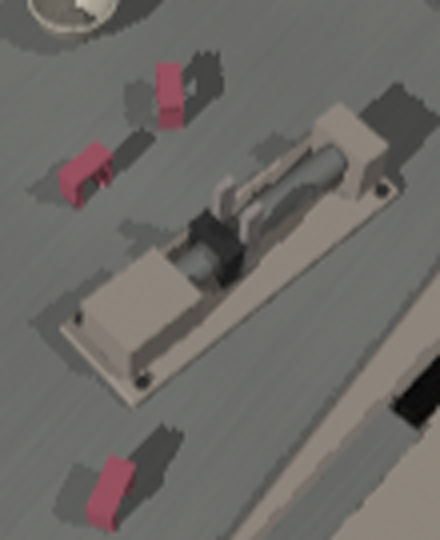

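The crop confirms it: the dark steel clip sits on the rod at about (215,245) in the crop, and the other three are pink. Next I approach above the wedge.

```bash
python3 -m jog '[[-118,-39,-3,0,0,43,85],[-235,-78,-6,0,0,86,85],[-235,-78,-6,0,0,86,85],[-235,-78,-6,0,0,86,85],[-235,-78,-6,0,0,86,85],[-235,-78,-6,0,0,86,85],[-235,-78,-6,0,0,86,85],[-470,-155,-12,0,0,171,85],[-470,-155,-12,0,0,171,85],[-470,-155,-12,0,0,171,85],[-470,-155,-12,0,0,171,85],[-470,-155,-12,0,0,171,85],[-470,-155,-12,0,0,171,85],[-470,-155,-12,0,0,171,85],[-470,-155,-12,0,0,171,85],[-470,-155,-12,0,0,171,85],[-470,-155,-12,0,0,171,85]]' 40
python3 - <<'E'
from h import *
print(robot.state()["qpos"])
f,M=save("wrist","w1.png")
for t in ["wedge_grip","wedge_nose"]:
    for w in find("wrist",M,t): print(pix("wrist",M,w))
E
```

```text
clock: 2.92
tcp_pos: [579.9, 324.8, 230.0]
eef_rot: [0.998, -0.058, -0.0, 0.0]
wrist_force: [-0.4, -0.7, 0.0]
gripper_width: 85.0
grip_force: 0.0
[ 3.92064539e-01  3.07299396e-01  1.39961725e+00 -9.24794341e-06
  1.43472248e+00  2.07904039e+00]
wrist wedge_grip place_of 0.72 [539.2 336.   16.9]
[250. 192.]
wrist wedge_nose place_of 0.71 [675.7 319.6   1.1]
[250.  90.]
```

View pics/w1.png

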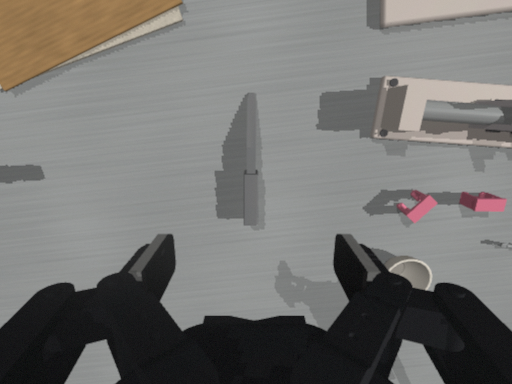

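The wrist view shows the wedge with its handle at (251,172)-(250,224) and its nose at (252,94). I'll compute its axis from these pixels.

```bash
cat >> h.py <<'E'
def ray(cam,M,uv,z):
    K=np.array(robot.camera_params(cam)["intrinsics"]); d=np.linalg.inv(K)@np.array([uv[0],uv[1],1.])
    d=M[:3,:3]@np.array([d[0],-d[1],-d[2]]); o=M[:3,3]; return o+d*(z-o[2])/d[2]
E
python3 - <<'E'
from h import *
M=c2w("wrist"); print(M[:3,3])
f=robot.grab_frame("wrist"); m=robot.silhouettes("wrist","wedge_grip")
mk=m[0]["mask"]; print(m[0]["score"])
ys=np.where(mk.any(1))[0]
for y in range(ys[0],ys[-1]+1,6):
    x=np.where(mk[y])[0]; print(y,x[0],x[-1],end='; ')
print(ys[-1])
n=ray("wrist",M,(252,94),2); b=ray("wrist",M,(251,224),0); h=ray("wrist",M,(251,172),32);hb=ray("wrist",M,(250.5,200),32)
for v in (n,h,hb,b): print(v.round(1))
v=n-h; print(np.degrees(np.arctan2(v[1],v[0])))
E
```

```text
[650.25851804 316.98226492 385.7509967 ]
0.85
93 250 253; 99 248 255; 105 248 256; 111 248 257; 117 248 256; 123 248 256; 129 247 256; 135 247 255; 141 247 255; 147 247 256; 153 247 255; 159 247 255; 165 247 255; 171 245 258; 177 244 258; 183 244 258; 189 244 258; 195 244 258; 201 244 258; 207 244 257; 213 244 258; 219 244 258; 225 245 257; 225
[670.8 317.7   2. ]
[571.5 330.3  32. ]
[532.5 335.6  32. ]
[483.  341.1   0. ]
-7.267945483775232
```

```bash
python3 - <<'E'
from h import *
go([533,335.4,30],-97)
E
```

```text
GO [-47.8  -5.1 200. ] [0.  0.  0.4]
```

```bash
python3 -m jog '[[-24,-2,40,0,0,0,85],[-48,-5,100,0,0,0,85],[-48,-5,150,0,0,0,60],[-48,-5,180,0,0,0,50],[-48,-5,200,0,0,0,50],[-48,-5,200,0,0,0,50],[-48,-5,200,0,0,0,10],[-48,-5,200,0,0,0,10],[-48,-5,200,0,0,0,10],[-48,-5,200,0,0,0,10],[-48,-5,200,0,0,0,10]]' 60
python3 -m jog '[[0,0,-20,0,0,0,10],[0,0,-70,0,0,0,10],[0,0,-130,0,0,0,10],[0,0,-130,0,0,0,10]]' 60
python3 - <<'E'
from h import *
f,M=save("wrist","w2.png")
for t in ["wedge_grip","wedge_nose"]: find("wrist",M,t)
E
```

```text
clock: 4.55
tcp_pos: [532.9, 335.5, 30.2]
eef_rot: [0.998, -0.059, 0.0, -0.0]
wrist_force: [0.7, -0.1, -0.9]
gripper_width: 9.8
grip_force: 0.0
clock: 5.05
tcp_pos: [537.1, 337.5, 169.0]
eef_rot: [0.998, -0.059, 0.006, -0.003]
wrist_force: [-0.6, -0.3, -0.1]
gripper_width: 9.7
grip_force: 0.0
wrist wedge_nose place_of 0.81 [673.5 316.6   1.9]
```

View pics/w2.png

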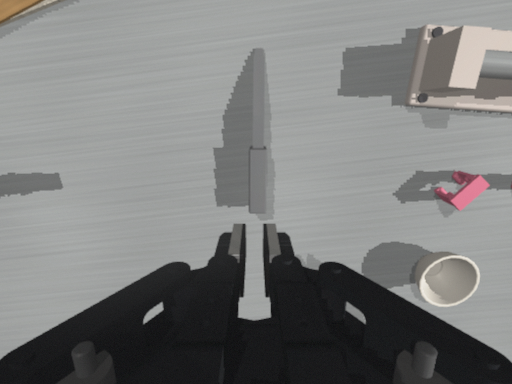

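```bash
python3 - <<'E'
from h import *
M=c2w("wrist"); t=T(); print(M[:3,3],t[:3,3])
for uv,z in (((258,147),32),((258,212),32),((258,212),0),((258,50),2)): print(ray("wrist",M,uv,z).round(1))
print("tip",pix("wrist",M,(t@[0,0,25,1])[:3]))
for z in (6,): print("grasp",pix("wrist",M,(t@[0,0,z,1])[:3]))
p=robot.camera_params("wrist"); print(np.array(p["mount"]).round(3),p["intrinsics"],p.keys())
print(robot.state()["clock"], robot.state()["gripper_width"])
E
```

```text
[602.95636023 327.30172211 316.3685122 ] [532.70012678 335.3849449  160.58711719]
[565.6 327.8  32. ]
[493.4 336.   32. ]
[481.1 336.9   0. ]
[662.6 316.4   2. ]
tip [255. 213.]
grasp [255. 224.]
[[ 1.0000e-03  9.6000e-01  2.8100e-01  7.0789e+01]
 [ 1.0000e+00 -1.0000e-03  1.0000e-03 -2.5800e-01]
 [ 1.0000e-03  2.8100e-01 -9.6000e-01 -1.5575e+02]
 [ 0.0000e+00  0.0000e+00  0.0000e+00  1.0000e+00]] [[271.00710853   0.         254.03003009]
 [  0.         271.00710853 189.07786865]
 [  0.           0.           1.        ]] dict_keys(['intrinsics', 'mount'])
5.2 9.794669208384834
```

```bash
python3 - <<'E'
from h import *
M=c2w("wrist"); f,M=save("wrist","w3.png")
m=robot.silhouettes("wrist","wedge_grip"); mk=m[0]["mask"]; ys=np.where(mk.any(1))[0]; print(m[0]["score"],ys[0],ys[-1])
for y in range(ys[0],ys[-1]+1,8):
    x=np.where(mk[y])[0]; print(y,x[0],x[-1],end='; ')
print(); find("wrist",M,"wedge_grip"); find("wrist",M,"wedge_nose"); 
for y,z in ((ys[0]+1,3),(ys[-1],32),(ys[-1]-20,32)):
    x=np.where(mk[y])[0]; print(ray("wrist",M,(x.mean(),y),z).round(1))
robot.grab_frame("side"); s=robot.silhouettes("side","wedge_grip")[0]["mask"]
f=robot.grab_frame("side"); print(np.argwhere(s).min(0),np.argwhere(s).max(0))
S=cv2.resize(f[120:200,150:270,::-1],None,fx=4,fy=4,interpolation=cv2.INTER_CUBIC)
W=cv2.imread("pics/w3.png"); 
cv2.imwrite("pics/cmp.png",np.hstack([S,cv2.resize(W,(427,320))])[:, :800])
E
```

```text
0.62 40 211
40 252 258; 48 251 261; 56 250 261; 64 250 261; 72 250 261; 80 250 261; 88 250 262; 96 250 261; 104 250 261; 112 250 260; 120 250 261; 128 250 261; 136 250 260; 144 246 263; 152 246 264; 160 246 264; 168 246 263; 176 246 263; 184 246 263; 192 246 263; 200 246 263; 208 246 263; 
wrist wedge_grip place_of 0.67 [536.  335.1  17.3]
wrist wedge_nose place_of 0.79 [6.722e+02 3.164e+02 6.000e-01]
[671.1 318.1   3. ]
[495.1 339.7  32. ]
[518.3 337.   32. ]
[150 181] [163 239]
```

View pics/cmp.png

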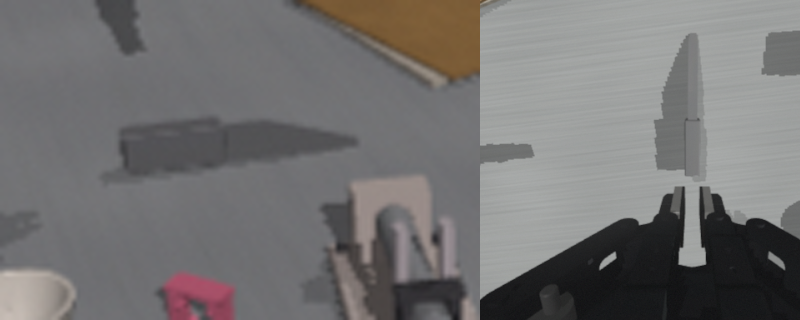

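```bash
python3 -m jog '[[0,0,0,0,0,0,60],[0,0,40,0,0,0,60],[0,0,80,0,0,0,60],[0,0,110,0,0,0,60],[0,0,130,0,0,0,60],[0,0,130,0,0,0,60],[0,0,130,0,0,0,60]]' 60
python3 - <<'E'
from h import *
f,M=save("wrist","w4.png")
s=robot.grab_frame("side"); S=cv2.resize(s[100:196,130:258,::-1],(427,320),interpolation=cv2.INTER_CUBIC)
cv2.imwrite("pics/cmp2.png",np.hstack([S,cv2.resize(f[:,:,::-1],(373,320))]))
E
python3 -m jog '[[0,0,0,0,0,0,40],[0,0,0,0,0,0,30],[0,0,0,0,0,0,15],[0,0,0,0,0,0,15],[0,0,0,0,0,0,15]]' 60
```

```text
clock: 6.42
tcp_pos: [533.9, 336.0, 31.4]
eef_rot: [0.998, -0.059, 0.001, -0.001]
wrist_force: [-0.7, -0.0, -0.6]
gripper_width: 60.2
grip_force: 0.0
clock: 7.15
tcp_pos: [532.7, 335.4, 29.9]
eef_rot: [0.998, -0.059, -0.0, 0.0]
wrist_force: [0.1, 0.2, -0.1]
gripper_width: 14.9
grip_force: 0.0
```

View pics/cmp2.png

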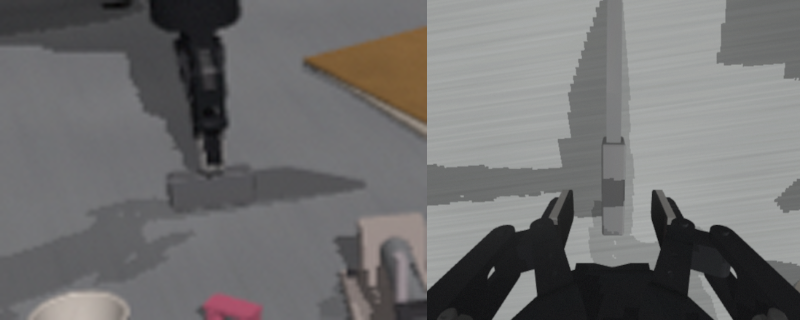

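```bash
python3 - <<'E'
from h import *
M=c2w("side"); print(M[:3,3])
for w in [(533,335,5),(533,315,5),(533,355,5),(533,335,32),(533,335,0),(533,305,14),(533,365,14),(533,325,32),(533,325,0)]: print(w,pix("side",M,w))
W=c2w("wrist"); W[:3,3]+=[1,.6,1.5]
for uv in ((513/2+0,168),(257,282)): print(ray("wrist",W,uv,32),ray("wrist",W,uv,0))
robot.grab_frame("wrist")
f=robot.grab_frame("side"); cv2.imwrite("pics/side4.png",cv2.resize(f[60:200,110:270,::-1],(640,560),interpolation=cv2.INTER_NEAREST))
E
```

```text
[ 342.75198501 -636.76402258  498.42687275]
(533, 335, 5) [193. 158.]
(533, 315, 5) [195. 161.]
(533, 355, 5) [192. 156.]
(533, 335, 32) [193. 150.]
(533, 335, 0) [194. 160.]
(533, 305, 14) [196. 160.]
(533, 365, 14) [191. 152.]
(533, 325, 32) [193. 152.]
(533, 325, 0) [194. 161.]
[571.56784622 330.41380913  32.        ] [564.85732441 330.92487867   0.        ]
[495.02645065 338.86732248  32.        ] [472.52888187 341.12197157   0.        ]
```

View pics/side4.png

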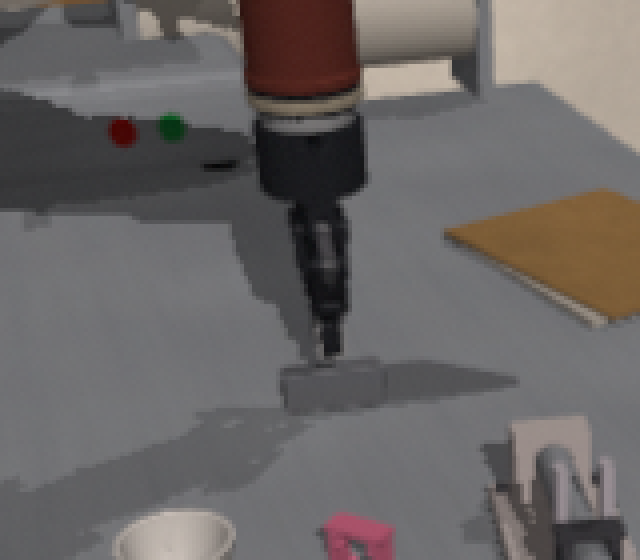

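The side view shows the fingertips at (193,149), resting just above the handle. By calibration that is about z 36, not the expected 5. The fingers therefore end about 30 mm higher than described. I'll open and go lower in small steps, watching the force.

```bash
python3 -m jog '[[0,0,0,0,0,0,50],[0,0,0,0,0,0,50],[0,0,0,0,0,0,50],[0,0,10,0,0,0,50],[0,0,20,0,0,0,50],[0,0,20,0,0,0,50]]' 60
python3 -m jog '[[0,0,5,0,0,0,50],[0,0,8,0,0,0,50],[0,0,8,0,0,0,30],[0,0,8,0,0,0,15],[0,0,8,0,0,0,15],[0,0,8,0,0,0,15]]' 60
```

```text
clock: 8.0
tcp_pos: [531.5, 334.8, 8.1]
eef_rot: [0.998, -0.059, -0.001, 0.001]
wrist_force: [-0.1, 0.3, -0.2]
gripper_width: 50.0
grip_force: 0.0
clock: 8.75
tcp_pos: [533.1, 335.6, 2.4]
eef_rot: [0.998, -0.059, 0.0, -0.0]
wrist_force: [-0.7, -0.2, 1.6]
gripper_width: 18.2
grip_force: 60.4
```

```bash
python3 -m jog '[[0,0,-10,0,0,0,10],[0,0,-60,0,0,0,10],[0,0,-110,0,0,0,10],[0,0,-150,0,0,0,10],[0,0,-150,0,0,0,10],[0,0,-150,0,0,0,10]]' 60
python3 - <<'E'
from h import *
f,M=save("wrist","w5.png"); w=find("wrist",M,"wedge_nose"); g=find("wrist",M,"wedge_grip")
m=robot.silhouettes("wrist","wedge_grip"); mk=m[0]["mask"]; ys=np.where(mk.any(1))[0]; print(m[0]["score"],ys[0],ys[-1])
for y in range(ys[0],ys[-1]+1,10):
    x=np.where(mk[y])[0]; print(y,x[0],x[-1],end='; ')
Ti=np.linalg.inv(T())
for p in w+g: print((Ti@np.append(p,1))[:3].round(1))
go([578,-169,150],-9)
E
```

```text
clock: 9.5
tcp_pos: [532.2, 335.2, 151.5]
eef_rot: [0.998, -0.059, -0.0, 0.0]
wrist_force: [-0.8, 0.2, -1.6]
gripper_width: 18.3
grip_force: 60.1
wrist wedge_grip place_of 0.66 [534.4 336.3 163.9]
0.64 0 312
0 243 268; 10 243 267; 20 244 267; 30 244 268; 40 243 268; 50 243 268; 60 242 268; 70 243 269; 80 243 269; 90 243 269; 100 243 268; 110 243 267; 120 243 267; 130 243 267; 140 243 267; 150 242 267; 160 243 268; 170 243 267; 180 237 272; 190 235 275; 200 236 274; 210 236 274; 220 236 274; 230 236 273; 240 237 271; 250 237 272; 260 237 272; 270 238 271; 280 238 272; 290 237 271; 300 237 271; 310 237 270; [  2.5  -1.7 -14. ]
GO [105.2 495.    0.6] [ -0.    0.2 -87.7]
```

```bash
python3 -m jog '[[12,50,0,0,0,-9,10],[23,110,0,0,0,-19,10],[35,165,0,0,0,-29,10],[47,220,0,0,0,-39,10],[58,275,0,0,0,-49,10],[70,330,0,0,0,-58,10],[82,385,0,0,0,-68,10],[94,440,0,0,0,-78,10],[105,495,0,0,0,-88,10],[105,495,0,0,0,-88,10],[105,495,0,0,0,-88,10],[105,495,0,0,0,-88,10],[105,495,0,0,0,-88,10]]' 60
python3 - <<'E'
from h import *
f,M=save("wrist","w6.png"); t=T(); Ti=np.linalg.inv(t); print(t[:3,3])
for n in ["stand","slot","deck","clip_center","wedge_nose","wedge_grip"]:
    for p in find("wrist",M,n): print("    tool",(Ti@np.append(p,1))[:3].round(1),pix("wrist",M,p))
E
```

```text
clock: 11.32
tcp_pos: [579.0, -167.2, 151.9]
eef_rot: [0.759, 0.652, -0.0, -0.0]
wrist_force: [-0.4, 0.2, -1.2]
gripper_width: 18.8
grip_force: 60.0
[ 579.05510374 -167.30831083  152.01836346]
wrist deck place_of 0.9 [593.  -61.7  54. ]
    tool [106.5  -2.1  98. ] [252.  68.]
wrist clip_center place_of 0.96 [ 658.5 -172.1   29.3]
wrist clip_center place_of 0.75 [490.5  12.3  31.9]
    tool [  7.3  79.3 122.7] [330. 174.]
    tool [ 164.2 -114.7  120.1] [125.   1.]
wrist wedge_nose place_of 0.56 [593.2 -62.5  51.7]
    tool [105.7  -1.8 100.3] [253.  69.]
wrist wedge_grip place_of 0.71 [ 582.1 -168.4  167.2]
    tool [ -0.6   3.2 -15.2] [261. 242.]
```

View pics/w6.png

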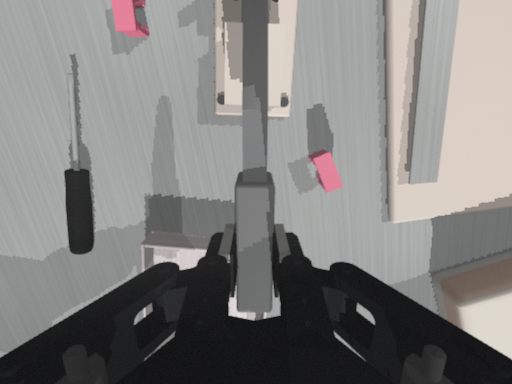

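The wrist view shows the wedge along column 255. The stand's near edge runs from (216,112) to (290,116), with screws at (221,99) and (284,102). A pink clip is off to the side at (325,172). I'll work out the stand's axis from these.

```bash
python3 - <<'E'
from h import *
M=c2w("wrist"); r=lambda u,z:ray("wrist",M,u,z)
a,b=r((216,112),12),r((290,116),12); c,d=r((221,99),13),r((284,102),13)
for p,q in((a,b),(c,d)):
    v=q-p; print("mid",((p+q)/2).round(1),"len",np.linalg.norm(v).round(1),"stand yaw",(np.degrees(np.arctan2(v[1],v[0]))+90).round(1))
e=r((298,2),12); v=e-b; print("edge yaw",np.degrees(np.arctan2(v[1],v[0])),"tool yaw",np.degrees(np.arctan2(T()[1,0],T()[0,0])))
# fit axis through all estimates
P=np.array([[592.3,-61],[596.8,-60.5],[593,-61.7],[606.3,23.4],[609.4,23.3],[609,2.7],[604.3,5.3],[605.8,2.4],[605.1,4.7]])
S=np.array([-67.5]*3+[17.5]*2+[0]*4)
kx=np.polyfit(S,P[:,0],1); ky=np.polyfit(S,P[:,1],1); print(kx,ky,np.degrees(np.arctan2(ky[0],kx[0])))
E
```

```text
mid [ 587.7 -101.3   12. ] len 78.0 stand yaw 78.3
mid [589.2 -87.9  13. ] len 65.2 stand yaw 78.7
edge yaw 79.28881628933523 tool yaw 81.27043088582356
[1.69514805e-01 6.05599303e+02] [0.97849963 4.72207639] 80.17165450047489
```

```bash
python3 - <<'E'
from h import *
go([577.2,-159.8,60],-9.8)
E
```

```text
GO [ 8.1 -3.1 92.1] [0.  0.  1.1]
```

```bash
python3 -m jog '[[4,-3,40,0,0,1,10],[8,-3,70,0,0,1,10],[8,-3,85,0,0,1,10],[8,-3,92,0,0,1,10],[8,-3,92,0,0,1,10],[8,-3,92,0,0,1,10]]' 60
python3 - <<'E'
from h import *
t=T(); print(t[:3,3]); print(robot.state()["wrist_force"],robot.state()["torque"])
f,M=save("wrist","w7.png"); Ti=np.linalg.inv(t)
for n in ["wedge_nose","slot","clip_center"]:
    for p in find("wrist",M,n): print("    tool",(Ti@np.append(p,1))[:3].round(1),pix("wrist",M,p))
f=robot.grab_frame("scene");M=c2w("scene")
cv2.imwrite("pics/sc7.png",cv2.resize(f[130:270,190:350,::-1],(640,560),interpolation=cv2.INTER_CUBIC))
W=cv2.imread("pics/w7.png")[0:230,100:400]; 
cv2.imwrite("pics/v7.png",np.hstack([cv2.resize(W,(480,368)),cv2.resize(f[160:252,230:310,::-1],(320,368),interpolation=cv2.INTER_CUBIC)]))
E
```

```text
clock: 12.42
tcp_pos: [578.2, -160.7, 61.4]
eef_rot: [0.765, 0.644, 0.001, 0.001]
wrist_force: [-0.2, 0.2, -1.0]
gripper_width: 18.9
grip_force: 60.1
[ 578.21378833 -160.65846377   61.38539189]
[-0.16418749  0.18017638 -1.04938078] [-0.06621643 -0.00510613 -0.00322917]
wrist clip_center place_of 0.57 [ 655.9 -172.1   33.3]
    tool [ 1.9 78.5 28.3] [363. 210.]
```

View pics/v7.png

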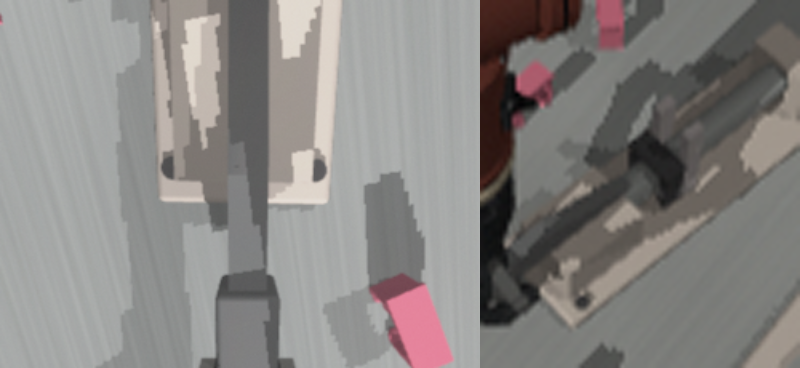

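The wedge is lined up with the stand to within about 2 mm: base centre at column 244 and wedge at 248 in the crop. In the scene view the nose is just short of the dark clip. I'll correct the offset and lower the wedge onto the deck.

```bash
python3 -m jog '[[0,-1.5,0,0,0,0,10],[0,-1.5,2,0,0,0,10],[0,-1.5,3,0,0,0,10],[0,-1.5,3,0,0,0,10],[0,-1.5,3,0,0,0,10]]' 80
python3 -m jog '[[0,0,1,0,0,0,10],[0,0,1,0,0,0,10]]'
python3 -m jog '[[0,0,1,0,0,0,10],[0,0,1,0,0,0,10]]'
```

```text
clock: 13.3
tcp_pos: [575.8, -159.9, 57.0]
eef_rot: [0.765, 0.644, 0.0, 0.0]
wrist_force: [-0.2, -0.4, -1.2]
gripper_width: 17.5
grip_force: 83.5
clock: 13.55
tcp_pos: [575.9, -160.0, 56.3]
eef_rot: [0.765, 0.644, 0.0, 0.0]
wrist_force: [-0.7, -0.3, -0.3]
gripper_width: 18.4
grip_force: 83.9
clock: 13.8
tcp_pos: [576.0, -160.1, 55.7]
eef_rot: [0.765, 0.645, 0.0, 0.0]
wrist_force: [-0.7, -1.2, 4.3]
gripper_width: 17.8
grip_force: 84.5
```

```bash
python3 -m jog '[[5,0,0,0,0,0,10],[10,0,0,0,0,0,10],[15,0,0,0,0,0,10],[20,0,0,0,0,0,10],[25,0,0,0,0,0,10],[30,0,0,0,0,0,10],[35,0,0,0,0,0,10],[40,0,0,0,0,0,10],[45,0,0,0,0,0,10],[50,0,0,0,0,0,10]]'
python3 - <<'E'
from h import *
f,M=save("scene","s8.png"); 
for c in ("scene","side"):
    if c=="side": f,M=save("side","d8.png")
    find(c,M,"clip_center"); find(c,M,"wedge_grip")
E
```

```text
clock: 15.05
tcp_pos: [585.4, -112.5, 56.4]
eef_rot: [0.765, 0.644, -0.0, 0.002]
wrist_force: [-1.5, -8.0, 6.4]
gripper_width: 17.8
grip_force: 84.8
scene clip_center place_of 0.64 [607.4   4.6  67.6]
scene clip_center place_of 0.64 [ 652.1 -169.9   33.4]
scene clip_center place_of 0.49 [492.1 101.9  30.5]
scene wedge_grip place_of 0.81 [ 584.4 -118.5   61.6]
side clip_center place_of 0.67 [494.1 101.6  31. ]
side clip_center place_of 0.66 [ 658.3 -165.3   34.8]
side clip_center place_of 0.54 [487.8   9.4  30.4]
side clip_center place_of 0.49 [609.8   5.6  65.1]
side wedge_grip place_of 0.29 [608.    7.6  64. ]
```

```bash
python3 -m jog '[[5,0,0,0,0,0,10],[10,0,0,0,0,0,10],[15,0,0,0,0,0,10],[20,0,0,0,0,0,10],[25,0,0,0,0,0,10],[30,0,0,0,0,0,10],[35,0,0,0,0,0,10],[40,0,0,0,0,0,10],[45,0,0,0,0,0,10],[50,0,0,0,0,0,10],[55,0,0,0,0,0,10],[60,0,0,0,0,0,10],[60,0,0,0,0,0,10]]'
python3 - <<'E'
from h import *
t=T(); v=t[:3,3]-[605.6,4.3,0]; print("s,lat",v[0]*.17+v[1]*.985,-v[0]*.985+v[1]*.17)
for c in ("scene","side","wrist"):
    f,M=save(c,c+"9.png")
    find(c,M,"clip_center"); find(c,M,"wedge_grip")
E
```

```text
clock: 16.98
tcp_pos: [595.7, -51.5, 56.4]
eef_rot: [0.764, 0.645, 0.001, 0.001]
wrist_force: [-0.6, -2.3, 8.6]
gripper_width: 17.8
grip_force: 84.9
s,lat -56.66041258720935 0.2924493873477072
scene clip_center place_of 0.62 [ 654.7 -168.2   36. ]
scene clip_center place_of 0.53 [608.1   4.2  82.7]
scene clip_center place_of 0.45 [486.5   7.9  32.7]
scene wedge_grip place_of 0.67 [592.9 -61.2  66.3]
side clip_center place_of 0.79 [ 656.8 -168.4   35.5]
side clip_center place_of 0.5 [488.9   8.7  32.5]
side clip_center place_of 0.48 [609.4   7.5  79.8]
side clip_center place_of 0.45 [494.1 103.4  30.1]
wrist clip_center place_of 0.69 [604.7  11.   82.4]
wrist clip_center place_of 0.66 [488.3   9.8  31.7]
wrist clip_center place_of 0.46 [ 653.8 -171.2   30. ]
wrist wedge_grip place_of 0.79 [599.8 -48.5  71.2]
```

The clip centre now reads about 82 mm up, so it is fully off and sitting on the land. I'll release the wedge, rise and move over the clip.

```bash
python3 -m jog '[[0,0,0,0,0,0,30],[0,0,0,0,0,0,45],[0,0,0,0,0,0,45],[0,0,-15,0,0,0,50],[0,0,-50,0,0,0,65],[0,0,-80,0,0,0,65],[0,0,-80,0,0,0,65],[0,0,-80,0,0,0,65]]'
python3 - <<'E'
from h import *
f,M=save("wrist","w10.png")
find("wrist",M,"clip_center"); find("wrist",M,"wedge_grip")
for d in robot.silhouettes("wrist","clip_center"):
    p=np.argwhere(d["mask"]); c=f[d["mask"]].mean(0); print(d["score"],c.round(),p.mean(0).round(),p.min(0),p.max(0), ray("wrist",M,(p.mean(0)[1],p.mean(0)[0]),84).round(1))
f,M=save("side","d10.png"); find("side",M,"clip_center"); find("side",M,"wedge_grip")
print(T()[:3,3]);go([606.3,6,136],-9.8)
E
```

```text
clock: 18.42
tcp_pos: [594.0, -51.4, 134.8]
eef_rot: [0.765, 0.644, -0.0, -0.0]
wrist_force: [0.1, -0.4, -0.5]
gripper_width: 65.3
grip_force: 0.0
wrist clip_center place_of 0.94 [488.2  10.   30.8]
wrist clip_center place_of 0.83 [496.4 100.5  35. ]
wrist clip_center place_of 0.58 [603.6   8.1  81.9]
wrist wedge_grip place_of 0.68 [599.6 -50.   72.5]
0.91 [189. 114. 131.] [142. 137.] [121 120] [165 157] [514.4  11.2  84. ]
0.82 [205. 116. 137.] [ 36. 111.] [ 8 81] [ 61 143] [517.8  83.7  84. ]
0.69 [85. 84. 85.] [125. 259.] [113 232] [138 286] [607.2   8.1  84. ]
side clip_center place_of 0.75 [ 655.3 -166.3   35.2]
side clip_center place_of 0.57 [493.5 105.1  33. ]
side clip_center place_of 0.55 [486.4   6.6  31.5]
side wedge_grip place_of 0.59 [595.4 -54.2  70. ]
[593.88230756 -51.33683097 134.15865565]
GO [58.6  2.5 -1.8] [-0.1 -0.   0.1]
```

```bash
python3 -m jog '[[20,1,0,0,0,0,65],[40,2,0,0,0,0,65],[60,3,0,0,0,0,65],[60,3,0,0,0,0,65],[60,3,15,0,0,0,65],[60,3,35,0,0,0,65],[60,3,50,0,0,0,65],[60,3,60,0,0,0,65],[60,3,60,0,0,0,65]]' 40
python3 -m jog '[[0,0,5,0,0,0,65],[0,0,8,0,0,0,65],[0,0,8,0,0,0,50],[0,0,8,0,0,0,40],[0,0,8,0,0,0,30],[0,0,8,0,0,0,30],[0,0,8,0,0,0,30]]' 40
```

```text
clock: 19.9
tcp_pos: [606.6, 7.1, 73.5]
eef_rot: [0.765, 0.644, -0.001, -0.001]
wrist_force: [0.3, 0.1, -0.0]
gripper_width: 65.2
grip_force: 0.0
clock: 20.78
tcp_pos: [607.8, 7.1, 67.7]
eef_rot: [0.765, 0.644, 0.0, 0.0]
wrist_force: [-1.9, 0.0, 5.6]
gripper_width: 37.5
grip_force: 40.1
```

```bash
python3 -m jog '[[0,0,-4,0,0,0,30],[0,0,-10,0,0,0,30],[0,0,-18,0,0,0,30],[0,0,-28,0,0,0,30],[0,0,-40,0,0,0,30],[0,0,-60,0,0,0,30],[0,0,-85,0,0,0,30],[0,0,-110,0,0,0,30],[0,0,-110,0,0,0,30],[0,0,-110,0,0,0,30]]' 40
python3 - <<'E'
from h import *
t=T();f,M=save("wrist","w11.png"); print(t[:3,3])
for n in ("clip_center","clip_lips","wedge_grip"):
    for p in find("wrist",M,n): print("   ",(np.linalg.inv(t)@np.append(p,1))[:3].round(1))
for d in robot.silhouettes("wrist","clip_center"):
    p=np.argwhere(d["mask"]); print(d["score"],f[d["mask"]].mean(0).round(),p.min(0),p.max(0))
f,M=save("side","d11.png")
for n in ("clip_center","clip_lips","wedge_grip"): find("side",M,n)
f,M=save("scene","s11.png")
for n in ("clip_center","tray"): find("scene",M,n)
for d in robot.silhouettes("scene","tray")[:1]:
    k=cv2.minAreaRect(np.argwhere(d["mask"])[:,::-1].astype(np.float32)); print([ray("scene",M,c,35).round() for c in cv2.boxPoints(k)])
go([491,-328,178],-9.8)
E
```

```text
clock: 22.02
tcp_pos: [607.1, 7.2, 176.6]
eef_rot: [0.765, 0.644, -0.0, -0.0]
wrist_force: [0.7, -0.1, -0.2]
gripper_width: 37.2
grip_force: 40.1
[607.13045585   7.2060632  176.63989919]
wrist clip_center place_of 0.88 [605.4  10.5 191.3]
wrist clip_center place_of 0.78 [492.3  13.4  31.7]
wrist clip_center place_of 0.77 [495.6 101.4  33.3]
    [  2.9  -2.2 -14.6]
    [ -13.3 -114.2  145. ]
    [  74.  -125.8  143.4]
wrist clip_lips place_of 0.84 [489.4 103.3   4.3]
wrist clip_lips place_of 0.69 [607.8   6.8 162.3]
wrist clip_lips place_of 0.64 [491.7   7.6   1.5]
wrist clip_lips place_of 0.41 [619.7  90.5  57.5]
    [  74.8 -132.2  172.4]
    [-0.3  0.8 14.3]
    [ -19.1 -113.8  175.2]
    [ 84.2  -1.7 119.1]
wrist wedge_grip place_of 0.27 [603.8  15.6 193.2]
    [  7.7  -4.7 -16.6]
0.84 [75. 74. 75.] [202 220] [254 288]
0.62 [197. 118. 136.] [171 144] [208 170]
0.59 [212. 124. 145.] [ 90 114] [125 160]
side clip_center place_of 0.68 [608.7   7.6 188.6]
side clip_center place_of 0.65 [494.6 106.1  32.4]
side clip_center place_of 0.57 [ 653.  -167.3   34.6]
side clip_center place_of 0.56 [492.9   9.   33. ]
side clip_lips place_of 0.84 [ 656.7 -174.3    0.7]
side clip_lips place_of 0.77 [606.9   3.9 162. ]
side clip_lips place_of 0.57 [492.7 105.    1.2]
side clip_lips place_of 0.25 [595.1 -61.7  54.4]
side wedge_grip place_of 0.9 [597.1 -52.2  68.5]
scene clip_center place_of 0.67 [490.1  99.6  33.4]
scene clip_center place_of 0.61 [611.2   4.3 190.2]
scene clip_center place_of 0.56 [485.5   5.2  32.7]
scene clip_center place_of 0.53 [ 654.3 -169.    32.6]
scene tray place_of 0.57 [ 485.5 -330.3   -3.2]
scene tray place_of 0.38 [590.8 -61.1  51.3]
[array([ 397., -416.,   35.]), array([ 433., -218.,   35.]), array([ 599., -259.,   35.]), array([ 554., -442.,   35.])]
GO [-350.   -58.1   -1. ] [-0.   0.   0.1]
```

Held, with the wedge still on the deck. Next I carry the clip to the tray.

```bash
python3 -m jog '[[-25,-4,0,0,0,0,30],[-75,-12,0,0,0,0,30],[-125,-21,0,0,0,0,30],[-175,-29,0,0,0,0,30],[-225,-37,0,0,0,0,30],[-275,-46,0,0,0,0,30],[-325,-54,0,0,0,0,30],[-351,-58,0,0,0,0,30],[-351,-58,0,0,0,0,30],[-351,-58,40,0,0,0,30],[-351,-58,80,0,0,0,30],[-351,-58,110,0,0,0,30],[-351,-58,130,0,0,0,30],[-351,-58,140,0,0,0,30],[-351,-58,140,0,0,0,30],[-351,-58,140,0,0,0,30]]' 40
python3 -m jog '[[0,0,5,0,0,0,30],[0,0,9,0,0,0,30],[0,0,11,0,0,0,30],[0,0,11,0,0,0,30]]'
```

```text
clock: 24.68
tcp_pos: [491.8, -329.6, 38.4]
eef_rot: [0.765, 0.645, 0.0, 0.001]
wrist_force: [-0.1, 0.2, 0.3]
gripper_width: 37.1
grip_force: 40.1
clock: 25.18
tcp_pos: [490.7, -328.8, 25.7]
eef_rot: [0.765, 0.644, -0.0, -0.0]
wrist_force: [0.9, -0.3, -0.6]
gripper_width: 37.5
grip_force: 40.1
```

```bash
python3 -m jog '[[0,0,1,0,0,0,30],[0,0,1.5,0,0,0,30],[0,0,1.5,0,0,0,40],[0,0,1.5,0,0,0,50],[0,0,1.5,0,0,0,60],[0,0,1.5,0,0,0,60],[0,0,1.5,0,0,0,60],[0,0,-15,0,0,0,60],[0,0,-50,0,0,0,60],[0,0,-100,0,0,0,60],[0,0,-150,0,0,0,60],[0,0,-150,0,0,0,60],[0,0,-150,0,0,0,60]]' 
python3 - <<'E'
from h import *
for c in ("wrist","side","scene"):
    f,M=save(c,c+"12.png")
    find(c,M,"clip_center"); find(c,M,"tray"); find(c,M,"wedge_grip")
E
```

```text
clock: 26.8
tcp_pos: [490.9, -328.9, 176.6]
eef_rot: [0.765, 0.645, 0.0, 0.0]
wrist_force: [-0.7, -0.1, 0.0]
gripper_width: 60.2
grip_force: 0.0
wrist tray place_of 0.8 [ 491.9 -327.2    1.6]
side clip_center place_of 0.75 [491.  102.1  32.2]
side clip_center place_of 0.74 [ 492.5 -328.3   34.4]
side clip_center place_of 0.63 [488.7   6.4  29.5]
side clip_center place_of 0.49 [ 657.6 -165.6   36.6]
side tray place_of 0.8 [ 490.2 -328.9   -2.2]
scene clip_center place_of 0.71 [488.6   6.9  31.9]
scene clip_center place_of 0.67 [492.6 100.4  33.6]
scene clip_center place_of 0.55 [ 493.1 -332.4   39.5]
scene clip_center place_of 0.46 [ 654.  -169.7   33.7]
scene tray place_of 0.91 [ 487.4 -333.8   -3.9]
scene wedge_grip place_of 0.67 [592.7 -59.6  65.9]
```

The clip stands in the tray at about (492,-329,36), the wedge rests on the deck, and the gripper is clear, so I'm handing in.

```bash
python3 -c "
from bench import robot
print(robot.close_job())"
```

```text
the job is handed in; nothing more can be done
None
```

The wedge spread the dark steel clip off the rod, the freed clip is standing on its legs in the metal tray, the wedge was left on the stand's deck, and the job was handed in at about 27 s.

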